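# Raise the wing jig by four clicks and lock it

### The arm

A 6-joint arm with a two-finger parallel gripper is mounted at the origin on the work surface. World frame = base frame: x ahead of the robot, y to its left, z up, the work surface at z = 0. Lengths are in mm, angles in rad, forces in N, time in s.
With the tool pointing down it reaches from about 350 to 875 mm from the base axis. Payload 4.2 kg.
Tool frame: the origin (TCP) lies at the very end of the fingers, on their centre line; the grasp point (between the pads) lies 19 mm behind it; z points along the fingers, y is the direction in which the jaws open and shut (so a half turn about z gives the same grasp; the last joint's range is limited). The gripper opens to 85 mm and grips with 20 to 120 N. Pads are 22 mm wide; open, the fingers measure 114 mm over their backs; the gripper's body (76 mm by 85 mm) begins 54 mm behind the grasp point. The pads swing forward as they close: fully open they stand 13 mm farther back than shut.
Start: joints at [1.414, 0.385, 0.008, 0, -1.194, -0.259], TCP at [252.418, 571.738, 193.812] pointing down, gripper open.
Joint ranges: [-3.14, 3.14], [-1.21, 2.06], [-1.07, 1.41], [-3.16, 2.05], [-2.99, -0.16], [-3.1, 3.1]. Speed limits (rad/s): [2.79, 2.79, 3.14, 3.14, 3.14, 3.14].

### API

Orientations are given as a unit quaternion [x, y, z, w].
In Python, from bench import arm, optics, job gives the robot as it stands.
- The arm moves only by the tool send_rows, never from a script. Its argument "steps" is a list that holds one entry, the list of rows, each a list of 5 numbers: the shift along the tool's x, y, z in cm, then the turn about the tool's z in rad, then the opening, from 0 (shut) to 1 (fully open). A call has 1 to 10 rows; each row shifts and turns the pose as measured when the row begins, along the tool's axes as they then stand; what a row does not reach is not made up. A row lasts 1/12 s, in which the tool goes at most 41.7 mm and 7.16 degrees, less where a joint would pass 70% of its speed; a pose out of reach is approached as far as the arm can. A call with a gripper value outside its range is refused whole. The fingers move at their own pace and stop on an object; the grip force is fixed at half the most. Time passes only in rows, so rows that do not move let the fingers close. It gives the time, the measured TCP pose, the force and the opening at its end, in the units of the state.
- arm.read_state(): the state, without advancing time (a new reading comes with each control period).
- optics.get_image(name): name is "scene" or "top" or "wrist"; returns (picture, depth): 480x640x3 uint8, blue, green, red; 480x640 float32, mm along the optical axis (not along the pixel's ray), 0 where there is no reading.
- optics.get_calibration(name): a dict with "K" (3x3 intrinsics, pixels), "rvec" (rotation vector, rad) and "tvec" (3), from world to camera coordinates, as OpenCV has them; the wrist camera has in their place "hand_eye" (4x4, takes a point from camera to tool coordinates, whose origin is the TCP and whose axes are the flange's). Camera axes: x right, y down, z forward; pixel columns grow to the right and rows downward; lengths in mm; the calibration is good to about 2 mm. A picture is of the moment at which its call begins: read the wrist's pose just before it. get_calibration takes no time and is no camera call.
- job.job_done(): hands the job in, once; it reports no verdict.
The state is a dict: "clock": time; "joints": joint angles; "joint_vel": joint speeds; "joint_efforts": joint torques, N m; "position": TCP position; "ee_rot": TCP orientation; "contact_force": force on the tool from outside, world axes, zero at the start; "wrist_torque": the same for the moment, N m; "gripper_width": finger opening in mm.
Only numpy, scipy, OpenCV 4.12 (cv2) and the standard library are available. Lean on these libraries where they do the work, as an engineer would, in place of code of your own. Each camera call takes 0.05 s, during which the arm holds its last target. There are 200 camera calls.

### The job

Raise the saddle of the wing jig by exactly four clicks: with a fingertip, gently push the arms of the black star wheel round clockwise (seen from above) from where it stands, feeling it drop into each click, without running past the fourth or turning it backwards to another click. Then push the lock lever over to its other end so that it stays there. Only touch and push: do not grip the wheel or the lever, leave the loose things on the bench alone, and finish clear of everything.

Things in the scene. Friction and masses are not known exactly. Their poses are not given: they have to be found in the camera images.
- jig: The wing jig: plywood board 250 (x) by 360 (y) by 12 mm, screwed to the bench, and all it carries. Origin: centre of its underside; x points away from the robot at yaw 0, y to its left. On it: the star wheel (axis at x -30, y +85 mm), the lock lever (pivot x -30, y -105, 34 mm above the bench) and the saddle, a wooden cradle on a block (x +90, y -10), its top about 95 mm above the bench.
- wheel_hub (a point): On the star wheel's upright axis, level with its arms' tops, 59 mm above the bench. Black wheel: hub of radius 21 mm, 5 mm higher than the arms; four straight arms at 90 degrees, 14 mm wide, 22 mm high, 55 mm long from the axis (the pointer arm is longer). The frame turns with the wheel: arms along its x and y, pointer along -x. Below is a round housing, radius 72 mm, top 32 mm above the bench.
- pointer_end (a point): On the pointer, the longest arm of the star wheel: centre of its round end post (radius 10 mm, 4 mm taller than the arms), 70 mm from the wheel's axis, at the height of the arms' tops, 59 mm above the bench. It turns with the wheel and shows its angle.
- dial (a joint): Turn of the star wheel, rad: 0 at the start (pointer along the jig's -x), growing clockwise seen from above. 12 clicks a turn, 0.524 rad each (dark ticks on the housing); stops at -2.7 and 3.7. When let go it drops into the nearest click. A click takes up to about 0.15 N m, 3 N at 45 mm from the axis. Each click lifts the saddle 1 mm.
- lock (a joint): Swing of the lock lever, rad: 0 (leaning towards the jig's -x, unlocked; it starts within 0.15 of this) to 1.0 (leaning to +x, locked). It stays where it is left; pushing takes about 1 to 2 N at the ball.
- lock_tip (a point): Centre of the black ball (radius 13 mm) of the lock lever, a steel rod of radius 5 mm, 60 mm from pivot to ball centre. The ball's centre is 87 mm above the bench at both ends of its swing, 94 mm half-way, and travels 58 mm along the jig's x. The lever's block, 70 by 50 mm, reaches 37 mm above the bench, its pivot barrel 47 mm.
- pins_mid (a point): Bystander: centre of a clear jar of radius 18 mm, 50 mm tall, standing on the jig's board.
- tape_mid (a point): Bystander: centre of a tape roll of outer radius 26 mm, 19 mm tall, lying on the jig's board.
- glue_mid (a point): Bystander: centre of a white glue bottle of radius 28 mm, 150 mm tall, standing on the bench.
- sander_mid (a point): Bystander: centre of a cork sanding block, 110 by 55 by 30 mm.
- weight_mid (a point): Bystander: centre of a steel weight, 50 by 50 by 35 mm.
- driver_grip (a point): Bystander: the handle of a screwdriver lying on the bench.
- knife_mid (a point): Bystander: the middle of a craft knife, 144 mm long, 14 mm thick, lying on the bench.

How it is judged:
By the outcome, as a careful person would: the job done as asked, in the order asked, and still so for the second after the job is handed in, with the robot touching nothing.
It also fails if it takes over 54 s, if anything falls off the work surface, if the arm or the gripper's body presses on something with over 40 N, if the wrist force passes 120 N, or if a joint passes its speed limit or range.

## Working session

There is one attempt and no reset: what is moved stays moved. The work goes in short steps, Python scripts to look and compute and a tool call to move; the robot and the scene stay as the last step left them, time stands still between calls to the robot, and variables do not carry over. Pictures are saved under pics/ and viewed, about 8 in all and at most 12, crops included, and the job is handed in when it is done.

Besides the shell and the picture viewer there is one more tool, called after "Emit:" as a command line: name --argument value ..., lists and objects as JSON in quotes. send_rows: Moves the arm, as the interface text tells. Its arguments: {"type":"object","properties":{"steps":{"type":"array","items":{"type":"array","items":{"type":"array","items":{"type":"number"}}}}},"required":["steps"]}

```bash
mkdir -p pics
cat > h.py <<'E'
import numpy as np, cv2
from bench import arm, optics, job
from scipy.spatial.transform import Rotation as R
def ext(name):
    c=optics.get_calibration(name); K=np.array(c["K"],float)
    if name=="wrist":
        s=arm.read_state(); T=np.eye(4); T[:3,:3]=R.from_quat(s["ee_rot"]).as_matrix(); T[:3,3]=s["position"]
        return K,T@np.array(c["hand_eye"])
    T=np.eye(4); T[:3,:3]=cv2.Rodrigues(np.array(c["rvec"],float))[0]; T[:3,3]=np.ravel(c["tvec"])
    return K,np.linalg.inv(T)
def at_z(K,C,u,v,z):
    d=C[:3,:3]@np.linalg.inv(K)@[u,v,1]; return C[:3,3]+d*(z-C[2,3])/d[2]
def proj(K,C,p):
    q=np.linalg.inv(C)@np.append(p,1); q=K@q[:3]; return q[:2]/q[2]
E
python3 - <<'E'
from h import *
for n in("top","scene"):
    K,C=ext(n); im,d=optics.get_image(n); cv2.imwrite(f"pics/{n}0.png",im); np.save(f"pics/{n}0d.npy",d); print(n,C.round(2),K[0,0])
print(arm.read_state())
E
```

```text
top [[-0.00000e+00 -9.90000e-01  1.00000e-01  4.20650e+02]
 [-1.00000e+00  0.00000e+00  2.00000e-02 -2.74000e+01]
 [-2.00000e-02 -1.00000e-01 -9.90000e-01  1.42395e+03]
 [ 0.00000e+00  0.00000e+00  0.00000e+00  1.00000e+00]] 600.4365658780715
scene [[ 1.80000e-01  6.00000e-01 -7.80000e-01  1.33282e+03]
 [ 9.80000e-01 -1.10000e-01  1.40000e-01 -1.65620e+02]
 [ 0.00000e+00 -7.90000e-01 -6.10000e-01  6.94080e+02]
 [ 0.00000e+00  0.00000e+00  0.00000e+00  1.00000e+00]] 445.8139209575175
{'clock': 0.1, 'joints': array([ 1.41360180e+00,  3.85509309e-01,  6.75434893e-03, -4.13011879e-04,
       -1.19400403e+00, -2.58631562e-01]), 'joint_vel': array([-0.00081903, -0.00255189,  0.00482049,  0.00237911, -0.00053864,
        0.00245782]), 'joint_efforts': array([-1.57263398e-04, -3.93320811e+01,  1.88927400e+01,  4.19797182e+00,
       -2.59256565e-03,  8.83971552e-06]), 'position': array([252.20162829, 571.2040212 , 192.81322616]), 'ee_rot': array([ 9.78447616e-01, -2.06492767e-01, -1.41947558e-04,  9.89802495e-04]), 'contact_force': array([-0.06177372,  0.88049585,  0.41996688]), 'wrist_torque': array([-0.01083871, -0.03747922, -0.02957235]), 'gripper_width': 85.3424019736027}
```

View pics/top0.png

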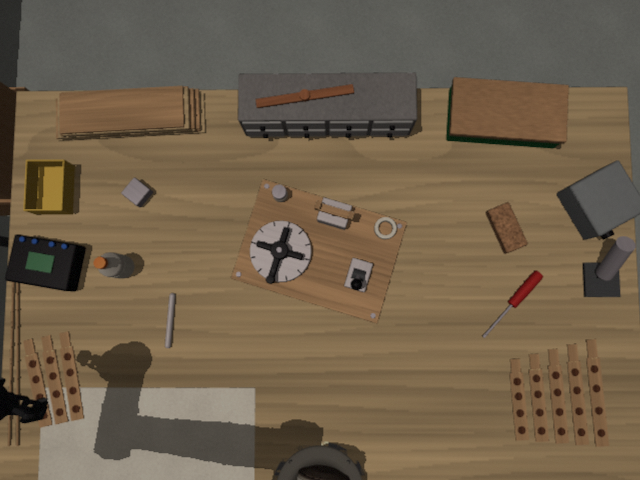

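View pics/scene0.png

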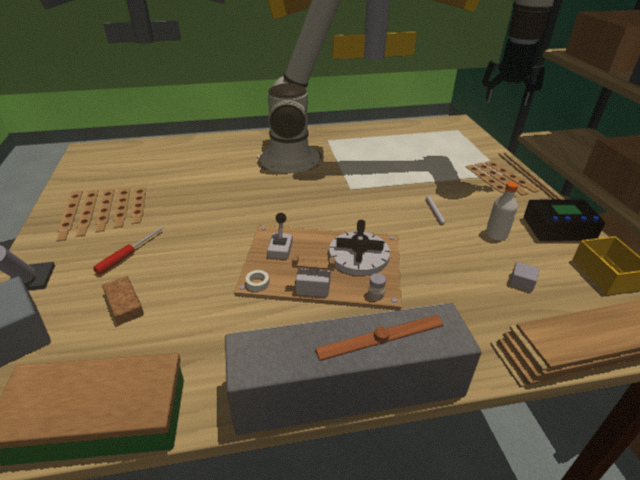

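Top view: hub near (280,251), pointer post near (271,280), lever ball near (356,284), jar (280,192), tape (386,228). Next is an enlarged crop.

Run:
```python
import cv2
im=cv2.imread("pics/top0.png")[178:328,225:425]
cv2.imwrite("pics/crop0.png",cv2.resize(cv2.convertScaleAbs(im,alpha=1.5,beta=15),(800,600),interpolation=cv2.INTER_CUBIC))
```

```text
(no output)
```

View pics/crop0.png

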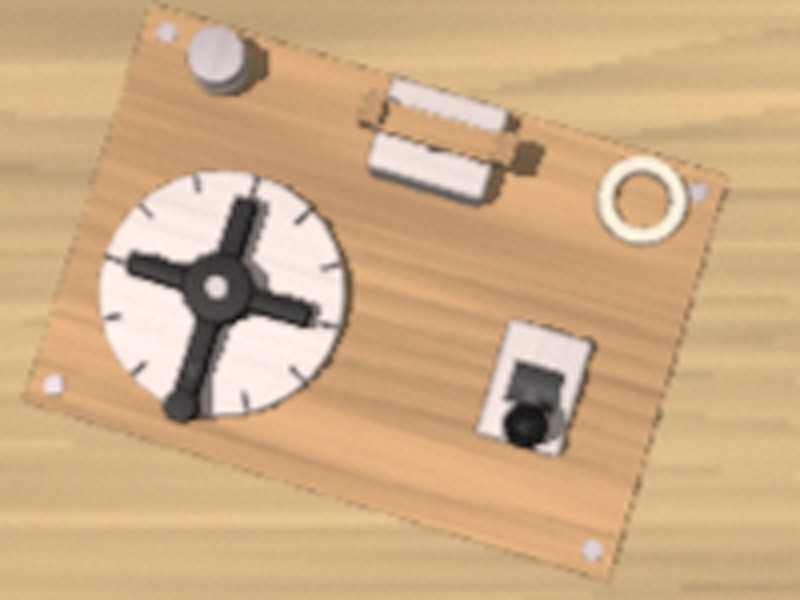

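The crop shows the hub cap at (217,287), the pointer post at (182,407), the ball at (525,425), and the board corners at (150,5), (728,180), (608,578) and (22,400).

```bash
cat >> h.py <<'E'
def jig():
    K,C=ext("top"); f=lambda u,v,z:at_z(K,C,225+(u+.5)/4-.5,178+(v+.5)/4-.5,z)
    return f
E
python3 - <<'E'
from h import *
f=jig()
cs=np.array([f(u,v,12)[:2] for u,v in((150,5),(728,180),(608,578),(22,400))])
c=cs.mean(0); ax=(cs[0]+cs[1]-cs[2]-cs[3]); ay=cs[0]+cs[3]-cs[1]-cs[2]
print("c",c,"ax yaw",np.arctan2(ax[1],ax[0]),"ay yaw",np.arctan2(ay[1],ay[0])-np.pi/2, "sizes",np.linalg.norm(ax)/2,np.linalg.norm(ay)/2)
h=f(217,287,64);p=f(182,407,63);b=f(525,425,87)
print("hub",h,"ptr",p,np.linalg.norm((p-h)[:2]),"ptr yaw+pi",np.arctan2(*(h-p)[1::-1]),"ball",b)
y=np.arctan2(*(h-p)[1::-1]); M=np.array([[np.cos(y),-np.sin(y)],[np.sin(y),np.cos(y)]])
for n,q in(("hub",h),("ball",b)): print(n,"in jig",M.T@(q[:2]-c))
print("hub expected",c+M@[-30,85],"pivot",c+M@[-30,-105])
E
```

```text
c [549.09117734   1.69530847] ax yaw -0.303341511873672 ay yaw -0.29836248693321665 sizes 246.0339130553676 359.4148153091417
hub [545.56978297  91.03008328  64.        ] ptr [477.39297197 110.60638468  63.        ] 70.93172164272468 ptr yaw+pi -0.2796174362888917 ball [466.00847628 -82.64434964  87.        ]
hub in jig [-28.03994982  84.89324722]
ball in jig [ -56.57912917 -103.99382331]
hub expected [543.71532148  91.67364016] pivot [491.27760843 -90.94696725]
```

The measurements agree: jig yaw about -0.295, hub about (544.5, 91.5). I'll shut the fingers and move above the gap behind the +y arm.

Emit:
send_rows --steps '[[[3,2,0,0,0],[3,2,0,0,0],[3,2,0,0,0],[3,2,0,0,0],[3,2,0,0,0],[3,2,0,0,0],[3,2,0,0,0],[3,2,0,0,0],[3,2,0,0,0],[3,2,0,0,0]]]'

```text
clock: 0.93
position: [448.2, 258.1, 187.4]
ee_rot: [0.98, -0.2, -0.002, 0.005]
contact_force: [1.0, 0.3, -0.4]
gripper_width: 0.3
```

```bash
cat >> h.py <<'E'
HUB=np.array([544.5,91.5]); Y0=-0.295
def st(x=0,y=0,z=0,yaw=None):
    s=arm.read_state(); M=R.from_quat(s["ee_rot"]).as_matrix(); p=np.array(s["position"]); w=np.arctan2(M[1,0],M[0,0])
    r=(M.T@np.append(HUB-p[:2],0))
    print("t",round(s["clock"],2),"p",p.round(1),"xyaw",round(w,3),"zax",M[:,2].round(3),"F",np.array(s["contact_force"]).round(1),"tq",np.array(s["wrist_torque"]).round(2),"w",round(s["gripper_width"],1),"hub in tool",r[:2].round(1),"clicks by yaw",round((Y0-w)/0.5236,2),"q6",round(s["joints"][5],2))
    if x: print("go cm",(M.T@(np.array([x,y,z])-p)/10).round(2),"turn",round(w-yaw,3) if yaw is not None else "")
E
python3 -c "
from h import *
st(529.3,137.9,100,-.295)"
```

```text
t 0.93 p [448.2 258.1 187.4] xyaw -0.403 zax [-0.006 -0.009 -1.   ] F [ 1.   0.3 -0.4] tq [ 0.03 -0.06  0.02] w 0.3 hub in tool [154.  115.4] clicks by yaw 0.21 q6 0.33
go cm [12.2   7.78  8.8 ] turn -0.108
```

Emit:
send_rows --steps '[[[2.5,1.5,1,-0.03,0],[2.5,1.5,1.5,-0.03,0],[2.5,1.6,2,-0.03,0],[2.4,1.6,2,-0.02,0],[1.5,1,1.5,0,0],[0.5,0.3,0.6,0,0],[0,0,0,0,0]]]'

```text
clock: 1.52
position: [539.0, 134.3, 97.9]
ee_rot: [0.989, -0.148, -0.003, 0.004]
contact_force: [0.1, -1.0, -0.2]
gripper_width: 0.1
```

```bash
python3 -c "
from h import *
st(529.3,137.9,40,-.295)"
```

```text
t 1.52 p [539.  134.3  97.9] xyaw -0.297 zax [-0.007 -0.008 -1.   ] F [ 0.1 -1.  -0.2] tq [0.05 0.   0.  ] w 0.1 hub in tool [17.7 39.3] clicks by yaw 0.0 q6 0.73
go cm [-1.01 -0.12  5.79] turn -0.002
```

Emit:
send_rows --steps '[[[-0.6,-0.1,0.5,0,0],[-0.4,0,0.5,0,0],[0,0,0,0,0]]]'

```text
clock: 1.77
position: [528.3, 139.6, 87.7]
ee_rot: [0.989, -0.148, -0.003, 0.004]
contact_force: [0.0, -0.7, -0.1]
gripper_width: 0.1
```

```bash
python3 -c "
from h import *
st(529.3,137.9,40,-.295)
K,C=ext('wrist'); im,d=optics.get_image('wrist'); cv2.imwrite('pics/w1.png',im)
n=np.array([np.cos(Y0),np.sin(Y0)]);a=np.array([-n[1],n[0]])
for q,z in((HUB,64),(HUB-70*n,63),(HUB+55*a,59),(HUB+40*a-28*n,40),(HUB+55*n,59)): print(proj(K,C,np.append(q,z)).round())
"
```

```text
t 1.77 p [528.3 139.6  87.7] xyaw -0.297 zax [-0.007 -0.007 -1.   ] F [ 0.  -0.7 -0.1] tq [0.06 0.05 0.02] w 0.1 hub in tool [29.5 41.3] clicks by yaw 0.0 q6 0.72
go cm [0.16 0.09 4.77] turn -0.002
[395. 200.]
[388. 315.]
[294. 198.]
[320. 237.]
[399.  92.]
```

View pics/w1.png

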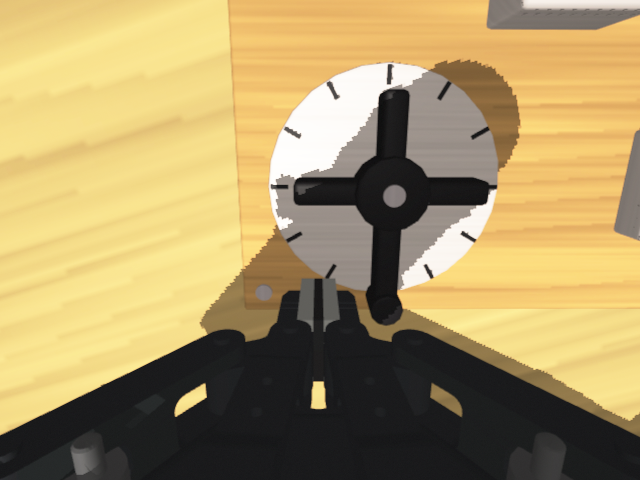

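The wrist view matches the model within about 2 mm: hub at (394,196), pointer post at (385,307), and the fingertip will land near (320,237), in the gap. Descending.

Emit:
send_rows --steps '[[[0,0,1.2,0,0],[0,0,1.2,0,0],[0,0,1.2,0,0],[0,0,0.9,0,0],[0.3,0,0.2,0,0],[0.3,0,0,0,0],[0,0,0,0,0]]]'

```text
clock: 2.4
position: [536.6, 145.7, 46.3]
ee_rot: [0.99, -0.141, 0.003, -0.0]
contact_force: [0.2, 0.3, 0.5]
gripper_width: 0.0
```

```bash
python3 -c "
from h import *
st()"
```

```text
t 2.4 p [536.6 145.7  46.3] xyaw -0.284 zax [ 0.007 -0.001 -1.   ] F [0.2 0.3 0.5] tq [-0.01 -0.01  0.04] w 0.0 hub in tool [22.8 49.8] clicks by yaw -0.02 q6 0.72
```

Emit:
send_rows --steps '[[[0,0.5,0.3,0.01,0],[0,0.4,0.2,0,0],[0,0,0,0,0]]]'

```text
clock: 2.65
position: [535.2, 137.2, 42.6]
ee_rot: [0.989, -0.147, 0.005, -0.001]
contact_force: [0.3, 0.2, 0.2]
gripper_width: 0.3
```

```bash
python3 -c "
from h import *
st()"
```

```text
t 2.65 p [535.2 137.2  42.6] xyaw -0.294 zax [ 0.01   0.001 -1.   ] F [0.3 0.2 0.2] tq [ 0.03  0.06 -0.01] w 0.3 hub in tool [22.1 41. ] clicks by yaw -0.0 q6 0.72
```

Emit:
send_rows --steps '[[[0.2,0,0,0,0],[0.2,0,0,0,0],[0.2,-0.09,0,0.05,0],[0.2,-0.09,0,0.05,0],[0.2,-0.09,0,0.05,0],[0.2,-0.09,0,0.05,0]]]'

```text
clock: 3.15
position: [549.3, 135.4, 44.0]
ee_rot: [0.968, -0.249, 0.006, -0.002]
contact_force: [-0.2, -0.8, -0.9]
gripper_width: 0.0
```

```bash
python3 -c "
from h import *
st()"
```

```text
t 3.15 p [549.3 135.4  44. ] xyaw -0.504 zax [ 0.012  0.002 -1.   ] F [-0.2 -0.8 -0.9] tq [-0.02  0.1  -0.02] w 0.0 hub in tool [17.  40.7] clicks by yaw 0.4 q6 0.53
```

Emit:
send_rows --steps '[[[0.2,-0.09,0.05,0.05,0],[0.2,-0.09,0.05,0.05,0],[0.2,-0.09,0.05,0.05,0]]]'

```text
clock: 3.4
position: [557.4, 134.5, 43.2]
ee_rot: [0.946, -0.325, 0.006, -0.003]
contact_force: [-0.5, -0.1, 0.9]
gripper_width: -0.3
```

```bash
cat >> h.py <<'E'
def wr(n):
    st(); K,C=ext('wrist'); im,d=optics.get_image('wrist'); cv2.imwrite(f'pics/{n}.png',im)
    print("hub px",proj(K,C,np.append(HUB,64)).round())
    for k in range(6):
        t=Y0+np.pi-k*.5236; print(k,proj(K,C,np.append(HUB+70*np.array([np.cos(t),np.sin(t)]),63)).round(),end=' ')
E
python3 -c "
from h import *
wr('w2')"
```

```text
t 3.4 p [557.4 134.5  43.2] xyaw -0.662 zax [ 0.013  0.002 -1.   ] F [-0.5 -0.1  0.9] tq [-0.04  0.03 -0.01] w -0.3 hub in tool [16.3 41.8] clicks by yaw 0.7 q6 0.38
hub px [414. 248.]
0 [457. 377.] 1 [382. 383.] 2 [314. 356.] 3 [267. 299.] 4 [255. 223.] 5 [288. 144.]
```

View pics/w2.png

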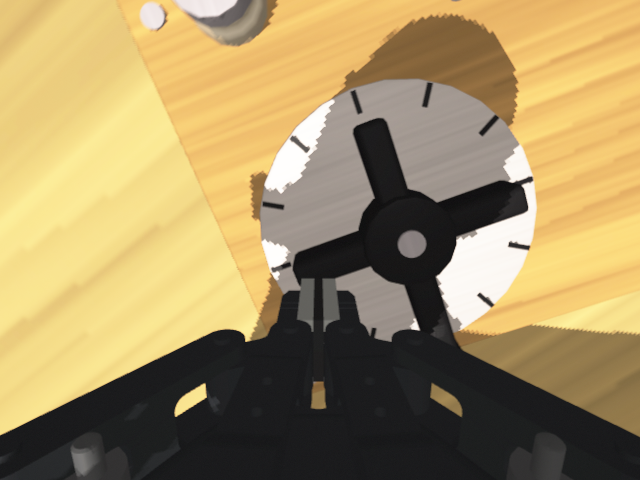

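```bash
python3 -c "
from h import *
K,C=ext('wrist'); s=arm.read_state()
print('tcp px',proj(K,C,np.array(s['position'])))
for k in (0,.25,.5,.75,1):
    print(k,[proj(K,C,np.append(HUB+55*np.array([np.cos(t),np.sin(t)]),59)).round().tolist() for t in (Y0-k*.5236,Y0-np.pi/2-k*.5236,Y0+np.pi/2-k*.5236)])
"
```

```text
tcp px [318.72455032 266.2810463 ]
0 [[372.0, 127.0], [533.0, 202.0], [298.0, 286.0]]
0.25 [[389.0, 121.0], [536.0, 217.0], [294.0, 272.0]]
0.5 [[406.0, 118.0], [536.0, 233.0], [291.0, 257.0]]
0.75 [[424.0, 117.0], [535.0, 248.0], [290.0, 242.0]]
1 [[441.0, 119.0], [531.0, 263.0], [291.0, 227.0]]
```

The wheel still stands at click 0, with the arm ends at (372,122), (523,195) and (297,268), so the finger may not reach where I assumed. I'll check the true fingertip outline with the wrist depth.

```bash
python3 -c "
from h import *
im,d=optics.get_image('wrist'); c=optics.get_calibration('wrist'); K=np.array(c['K']); H=np.array(c['hand_eye']); print(H.round(3))
for v in (250,262,270,276,282,286,290,300,310,320,330):
  o=[]
  for u in (285,306,312,319,330,350):
    z=d[v,u]; p=H@np.append(np.linalg.inv(K)@[u,v,1]*z,1); o.append(p[:3].round().astype(int).tolist())
  print(v,o)
"
```

```text
[[  -0.      -0.963   -0.268   67.158]
 [   1.      -0.      -0.      -0.308]
 [   0.      -0.268    0.963 -179.137]
 [   0.       0.       0.       1.   ]]
250 [[5, -18, 12], [7, -6, 5], [8, -3, 1], [10, 0, -5], [12, 5, -10], [13, 14, -15]]
262 [[-2, -18, 11], [7, -6, -14], [7, -3, -14], [8, 0, -15], [8, 5, -16], [8, 14, -15]]
270 [[-7, -18, 12], [4, -6, -16], [3, -3, -14], [3, 0, -14], [4, 5, -15], [4, 14, -15]]
276 [[-10, -18, 12], [1, -6, -15], [1, -3, -15], [1, 0, -15], [1, 5, -14], [-10, 17, 11]]
282 [[-14, -18, 13], [10, -5, -44], [10, -3, -44], [11, 0, -45], [10, 4, -44], [-13, 17, 11]]
286 [[-16, -18, 12], [10, -5, -49], [10, -3, -48], [10, 0, -49], [10, 4, -48], [-16, 17, 12]]
290 [[-18, -18, 11], [10, -5, -51], [10, -3, -51], [10, 0, -52], [10, 4, -52], [-18, 17, 12]]
300 [[6, -12, -52], [11, -4, -61], [11, -2, -61], [10, 0, -60], [10, 4, -60], [6, 11, -51]]
310 [[6, -12, -59], [10, -4, -67], [10, -2, -68], [10, 0, -68], [10, 4, -68], [7, 11, -60]]
320 [[11, -10, -76], [10, -4, -74], [10, -2, -74], [10, 0, -74], [10, 3, -74], [11, 9, -76]]
330 [[12, -10, -84], [11, -4, -82], [6, -2, -74], [7, 0, -74], [11, 3, -82], [12, 9, -84]]
```

```bash
python3 -c "
from h import *
K,C=ext('scene'); im,d=optics.get_image('scene'); s=arm.read_state(); print(proj(K,C,np.array(s['position'])).round(), proj(K,C,np.array(s['position'])+[0,0,42]).round())
cv2.imwrite('pics/s2.png',cv2.resize(cv2.convertScaleAbs(im[150:300,260:460],alpha=1.6,beta=15),(800,600),interpolation=cv2.INTER_CUBIC))
"
```

```text
[379. 246.] [381. 231.]
```

View pics/s2.png

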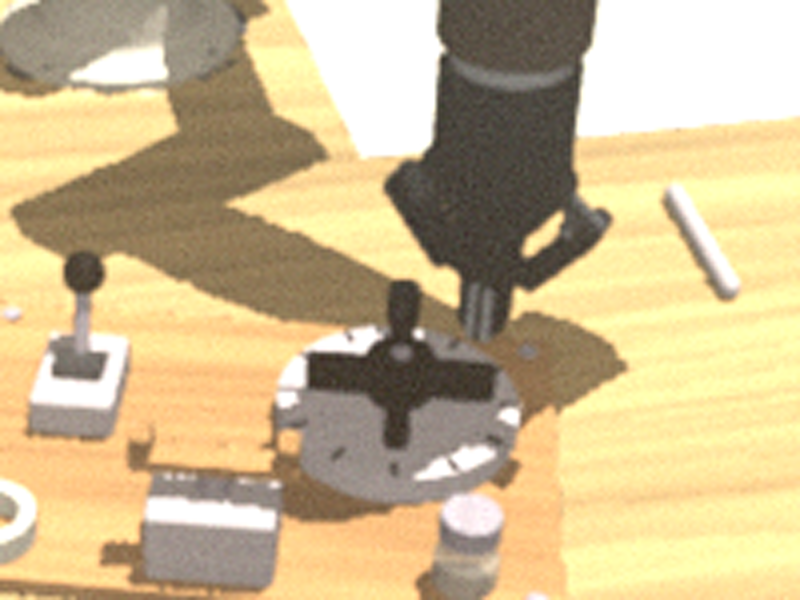

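The depth and scene pictures agree that the visible fingertips end about 42 mm short of the reported TCP. The tip at crop (482,335) sits where TCP + 40 mm height would be, so the finger passed over the arm. The wheel is unmoved. I'll go back to the gap, then descend further, watching the force.

Emit:
send_rows --steps '[[[-0.5,0.15,0,-0.09,0],[-0.5,0.15,0,-0.09,0],[-0.5,0.15,0,-0.09,0],[-0.5,0.15,0,-0.09,0],[0,0,0,0,0]]]'

```text
clock: 3.97
position: [536.2, 138.9, 42.9]
ee_rot: [0.991, -0.137, 0.006, -0.002]
contact_force: [-0.3, 0.3, 0.6]
gripper_width: 0.1
```

```bash
python3 -c "
from h import *
st(529.3,137.9,5,-.295)"
```

```text
t 3.97 p [536.2 138.9  42.9] xyaw -0.275 zax [ 0.013  0.002 -1.   ] F [-0.3  0.3  0.6] tq [-0.03  0.03 -0.02] w 0.1 hub in tool [20.9 43.4] clicks by yaw -0.04 q6 0.74
go cm [-0.68  0.31  3.78] turn 0.02
```

Emit:
send_rows --steps '[[[-0.6,0.3,0,0.02,0],[0,0,0.4,0,0],[0,0,0.4,0,0],[0,0,0.4,0,0],[0,0,0.4,0,0],[0,0,0.3,0,0],[0,0,0,0,0]]]'

```text
clock: 4.55
position: [530.0, 137.5, 22.0]
ee_rot: [0.989, -0.151, 0.007, -0.002]
contact_force: [-0.4, -0.5, -0.7]
gripper_width: -0.0
```

```bash
python3 -c "
from h import *
st(529.3,137.9,5,-.295)"
```

```text
t 4.55 p [530.  137.5  22. ] xyaw -0.303 zax [ 0.014  0.002 -1.   ] F [-0.4 -0.5 -0.7] tq [ 0.01  0.04 -0.03] w -0.0 hub in tool [27.6 39.6] clicks by yaw 0.02 q6 0.71
go cm [-0.09 -0.    1.7 ] turn -0.008
```

TCP reads 22 mm, below the housing top, with no force, so the short fingertip is confirmed. Continuing down.

Emit:
send_rows --steps '[[[0,0,0.4,0,0],[0,0,0.4,0,0],[0,0,0.4,0,0],[0,0,0.4,0,0],[0,0,0.2,0,0],[0,0,0,0,0]]]'

```text
clock: 5.05
position: [530.4, 137.5, 1.3]
ee_rot: [0.988, -0.151, 0.006, -0.002]
contact_force: [0.2, -0.2, -0.3]
gripper_width: 0.2
```

```bash
python3 -c "
from h import *
wr('w3')
im,d=optics.get_image('wrist'); c=optics.get_calibration('wrist'); K=np.array(c['K']); H=np.array(c['hand_eye'])
for v in range(262,300,3):
  o=[]
  for u in (306,312,330):
    p=H@np.append(np.linalg.inv(K)@[u,v,1]*d[v,u],1); o.append(p[:3].round().astype(int).tolist())
  print(v,o)
"
```

```text
t 5.05 p [530.4 137.5   1.3] xyaw -0.304 zax [ 0.013  0.002 -1.   ] F [ 0.2 -0.2 -0.3] tq [-0.03  0.03 -0.04] w 0.2 hub in tool [27.2 39.6] clicks by yaw 0.02 q6 0.71
hub px [441. 254.]
0 [426. 431.] 1 [333. 410.] 2 [260. 349.] 3 [226. 254.] 4 [249. 144.] 5 [333.  51.] 262 [[13, -6, -29], [13, -3, -29], [13, 4, -30]]
265 [[12, -6, -31], [12, -3, -31], [12, 4, -29]]
268 [[10, -6, -29], [10, -3, -29], [10, 4, -29]]
271 [[9, -6, -29], [9, -3, -30], [9, 4, -30]]
274 [[8, -6, -30], [8, -3, -29], [8, 4, -30]]
277 [[7, -6, -30], [6, -3, -29], [6, 5, -29]]
280 [[11, -5, -44], [10, -3, -43], [10, 4, -42]]
283 [[10, -5, -44], [10, -3, -45], [11, 4, -46]]
286 [[11, -5, -48], [10, -3, -47], [11, 4, -48]]
289 [[10, -5, -51], [10, -3, -50], [10, 4, -51]]
292 [[10, -5, -54], [10, -3, -53], [11, 4, -54]]
295 [[11, -5, -57], [10, -3, -56], [11, 4, -56]]
298 [[10, -5, -58], [10, -3, -58], [10, 4, -58]]
```

View pics/w3.png

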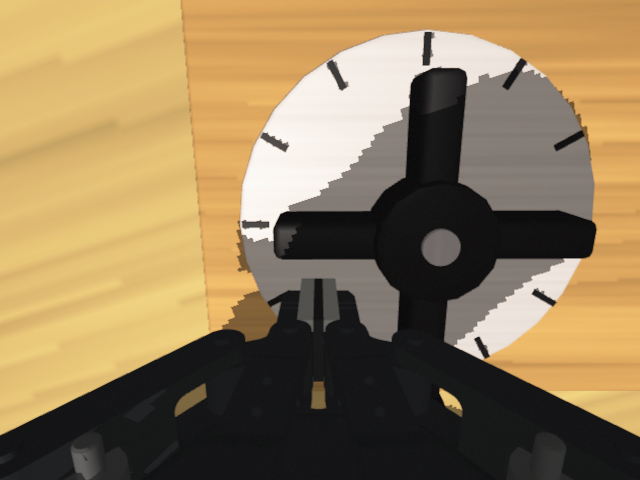

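Wrist view: wheel at click 0 (hub (441,246), left arm end (280,235)), and the fingertip, about 42 mm high, is in the gap just behind the arm. Now pushing.

Emit:
send_rows --steps '[[[0.3,0,0,0,0],[0.3,0,0,0,0],[0.3,0,0,0,0],[0.2,-0.09,0,0.05,0],[0.2,-0.09,0,0.05,0],[0.2,-0.09,0,0.05,0],[0.2,-0.09,0,0.05,0]]]'

```text
clock: 5.73
position: [548.7, 135.8, 2.8]
ee_rot: [0.967, -0.254, 0.006, -0.003]
contact_force: [-1.8, 2.3, 1.5]
gripper_width: 0.3
```

```bash
python3 -c "
from h import *
st()"
```

```text
t 5.73 p [548.7 135.8   2.8] xyaw -0.513 zax [ 0.013  0.004 -1.   ] F [-1.8  2.3  1.5] tq [0.7  0.79 0.05] w 0.3 hub in tool [18.1 40.6] clicks by yaw 0.42 q6 0.52
```

Emit:
send_rows --steps '[[[0.2,-0.09,0.03,0.05,0],[0.2,-0.09,0.03,0.05,0],[0.2,-0.09,0.03,0.05,0],[0.2,-0.09,0.03,0.05,0]]]'

```text
clock: 6.07
position: [557.7, 135.0, 2.6]
ee_rot: [0.935, -0.354, 0.005, -0.004]
contact_force: [-0.2, -0.2, -0.0]
gripper_width: -0.0
```

```bash
cat >> h.py <<'E'
def dial():
    """dial in clicks from black arms in the wrist view: best fit of mask samples along four arms"""
    K,C=ext('wrist'); im,d=optics.get_image('wrist'); g=im.max(2)
    H=C
    vv,uu=np.mgrid[0:480,0:640]; P=np.linalg.inv(K)@np.stack([uu.ravel(),vv.ravel(),np.ones(uu.size)])*d.ravel()
    W=(H[:3,:3]@P).T+H[:3,3]; rel=W[:,:2]-HUB; rr=np.hypot(*rel.T)
    m=(d.ravel()>0)&(W[:,2]>48)&(W[:,2]<62)&(rr>26)&(rr<54)
    a=np.arctan2(rel[m,1],rel[m,0]); z=np.exp(4j*a).mean()
    # arms modulo 90 deg = 3 clicks
    k=(4*Y0-np.angle(z))/4/.5236
    print("dial mod 3 clicks:",round(k%3,2),"conc",round(abs(z),2),"n",m.sum()); return im
E
python3 -c "
from h import *
st(); dial()"
```

```text
t 6.07 p [557.7 135.    2.6] xyaw -0.723 zax [ 0.012  0.005 -1.   ] F [-0.2 -0.2 -0. ] tq [-0.01 -0.   -0.02] w -0.0 hub in tool [18.9 41.4] clicks by yaw 0.82 q6 0.33
dial mod 3 clicks: 0.62 conc 0.84 n 12264
```

```bash
python3 - <<'E'
s=open('h.py').read()
s=s.replace("    a=np.arctan2(rel[m,1]","    T=arm.read_state(); Mt=R.from_quat(T['ee_rot']).as_matrix(); q=(W-np.array(T['position']))@Mt\n    m&=~((q[:,0]<13)&(abs(q[:,1])<17)&(q[:,2]<-38))&(g.ravel()<60)\n    a=np.arctan2(rel[m,1]")
open('h.py','w').write(s)
E
python3 -c "
from h import *
im=dial(); cv2.imwrite('pics/w4.png',im)"
```

```text
dial mod 3 clicks: 0.82 conc 0.85 n 10954
```

View pics/w4.png

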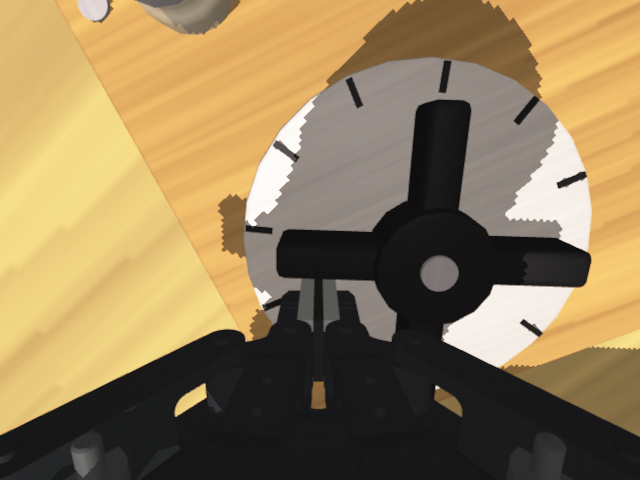

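Upper arm end (443,102) lines up with its tick (446,75) and the force fell to zero: click 1 is in. Next click.

Emit:
send_rows --steps '[[[0.21,-0.08,0.02,0.05,0],[0.21,-0.08,0.02,0.05,0],[0.21,-0.08,0.02,0.05,0],[0.21,-0.08,0.02,0.05,0],[0.21,-0.08,0.02,0.05,0],[0.21,-0.08,0.02,0.05,0]]]'

```text
clock: 6.67
position: [570.4, 129.3, 2.3]
ee_rot: [0.871, -0.49, 0.004, -0.006]
contact_force: [-2.1, 2.7, 1.8]
gripper_width: 0.1
```

```bash
python3 -c "
from h import *
st(); dial()"
```

```text
t 6.67 p [570.4 129.3   2.3] xyaw -1.025 zax [ 0.012  0.007 -1.   ] F [-2.1  2.7  1.8] tq [0.74 0.65 0.04] w 0.1 hub in tool [18.9 41.7] clicks by yaw 1.39 q6 0.05
dial mod 3 clicks: 1.2 conc 0.85 n 10951
```

Emit:
send_rows --steps '[[[0.21,-0.08,0.02,0.05,0],[0.21,-0.08,0.02,0.05,0],[0.21,-0.08,0.02,0.05,0]]]'

```text
clock: 6.97
position: [575.6, 126.0, 2.3]
ee_rot: [0.832, -0.555, 0.003, -0.007]
contact_force: [-0.4, 0.6, -0.1]
gripper_width: 0.1
```

```bash
python3 -c "
from h import *
st(); dial()"
```

```text
t 6.97 p [575.6 126.    2.3] xyaw -1.176 zax [ 0.013  0.008 -1.   ] F [-0.4  0.6 -0.1] tq [ 0.13  0.08 -0.02] w 0.1 hub in tool [19.9 42. ] clicks by yaw 1.68 q6 -0.09
dial mod 3 clicks: 1.47 conc 0.86 n 11027
```

Emit:
send_rows --steps '[[[0.1,0,0,0,0],[0,0,0,0,0]]]'

```text
clock: 7.18
position: [576.5, 124.5, 2.3]
ee_rot: [0.833, -0.553, 0.003, -0.007]
contact_force: [-0.8, -0.1, -1.3]
gripper_width: 0.1
```

```bash
python3 -c "
from h import *
st(); dial()"
```

```text
t 7.18 p [576.5 124.5   2.3] xyaw -1.173 zax [ 0.013  0.008 -1.   ] F [-0.8 -0.1 -1.3] tq [-0.01  0.02 -0.03] w 0.1 hub in tool [18.  42.3] clicks by yaw 1.68 q6 -0.09
dial mod 3 clicks: 1.93 conc 0.86 n 10728
```

Click 2 is in. On to click 3.

Emit:
send_rows --steps '[[[0.21,-0.08,0.02,0.05,0],[0.21,-0.08,0.02,0.05,0],[0.21,-0.08,0.02,0.05,0],[0.21,-0.08,0.02,0.05,0],[0.21,-0.08,0.02,0.05,0],[0.21,-0.08,0.02,0.05,0],[0.21,-0.08,0.02,0.05,0]]]'

```text
clock: 7.82
position: [585.3, 112.6, 1.4]
ee_rot: [0.722, -0.692, 0.002, -0.008]
contact_force: [-1.8, 3.9, 1.7]
gripper_width: 0.2
```

```bash
python3 -c "
from h import *
st(); dial()"
```

```text
t 7.82 p [585.3 112.6   1.4] xyaw -1.528 zax [ 0.014  0.01  -1.   ] F [-1.8  3.9  1.7] tq [0.87 0.52 0.01] w 0.2 hub in tool [19.3 41.7] clicks by yaw 2.35 q6 -0.41
dial mod 3 clicks: 2.2 conc 0.86 n 10444
```

Emit:
send_rows --steps '[[[0.21,-0.07,0.02,0.05,0],[0.21,-0.07,0.02,0.05,0]]]'

```text
clock: 8.03
position: [587.3, 109.6, 1.4]
ee_rot: [-0.687, 0.727, -0.001, 0.01]
contact_force: [-0.3, 2.6, 0.5]
gripper_width: 0.2
```

```bash
python3 -c "
from h import *
st(); dial()"
```

```text
t 8.03 p [587.3 109.6   1.4] xyaw -1.628 zax [ 0.016  0.011 -1.   ] F [-0.3  2.6  0.5] tq [0.57 0.21 0.  ] w 0.2 hub in tool [20.5 41.7] clicks by yaw 2.55 q6 -0.51
dial mod 3 clicks: 2.37 conc 0.86 n 10156
```

Emit:
send_rows --steps '[[[0.25,-0.07,0.02,0.04,0],[0.2,-0.05,0,0.03,0],[0,0,0,0,0]]]'

```text
clock: 8.33
position: [588.3, 104.6, 1.3]
ee_rot: [-0.661, 0.75, -0.001, 0.01]
contact_force: [-0.1, -0.5, 0.4]
gripper_width: -0.2
```

```bash
python3 -c "
from h import *
st(); dial()"
```

```text
t 8.33 p [588.3 104.6   1.3] xyaw -1.696 zax [ 0.016  0.011 -1.   ] F [-0.1 -0.5  0.4] tq [-0.03  0.    0.05] w -0.2 hub in tool [18.5 41.8] clicks by yaw 2.68 q6 -0.57
dial mod 3 clicks: 2.91 conc 0.87 n 9990
```

Click 3 is in. Now the fourth, more slowly near the crest.

Emit:
send_rows --steps '[[[0.21,-0.08,0.02,0.05,0],[0.21,-0.08,0.02,0.05,0],[0.21,-0.08,0.02,0.05,0],[0.21,-0.08,0.02,0.05,0],[0.21,-0.08,0.02,0.05,0],[0.21,-0.08,0.02,0.05,0],[0.21,-0.08,0.02,0.05,0]]]'

```text
clock: 8.97
position: [590.8, 91.2, -0.0]
ee_rot: [-0.52, 0.854, 0.001, 0.012]
contact_force: [-0.5, 4.1, 0.7]
gripper_width: -0.2
```

```bash
python3 -c "
from h import *
st(); dial()"
```

```text
t 8.97 p [590.8  91.2  -0. ] xyaw -2.048 zax [ 0.02   0.014 -1.   ] F [-0.5  4.1  0.7] tq [ 1.03  0.22 -0.02] w -0.2 hub in tool [21.  41.3] clicks by yaw 3.35 q6 -0.89
dial mod 3 clicks: 0.24 conc 0.87 n 9573
```

Emit:
send_rows --steps '[[[0.21,-0.07,0.01,0.05,0],[0.21,-0.07,0.01,0.05,0]]]'

```text
clock: 9.18
position: [591.2, 88.3, 0.1]
ee_rot: [-0.477, 0.879, 0.001, 0.014]
contact_force: [-0.1, 2.6, 0.4]
gripper_width: -0.1
```

```bash
python3 -c "
from h import *
st(); dial()"
```

```text
t 9.18 p [5.912e+02 8.830e+01 1.000e-01] xyaw -2.148 zax [ 0.023  0.016 -1.   ] F [-0.1  2.6  0.4] tq [ 0.64 -0.06  0.01] w -0.1 hub in tool [22.8 40.9] clicks by yaw 3.54 q6 -0.99
dial mod 3 clicks: 0.38 conc 0.87 n 9572
```

Emit:
send_rows --steps '[[[0.25,-0.06,0,0.03,0],[0.2,-0.04,0,0.02,0],[0,0,0,0,0]]]'

```text
clock: 9.48
position: [589.2, 83.4, -0.2]
ee_rot: [-0.456, 0.89, 0.002, 0.013]
contact_force: [-0.2, -0.1, 0.3]
gripper_width: -0.0
```

```bash
python3 -c "
from h import *
st(); dial()"
```

```text
t 9.48 p [ 5.892e+02  8.340e+01 -2.000e-01] xyaw -2.194 zax [ 0.022  0.015 -1.   ] F [-0.2 -0.1  0.3] tq [-0.07  0.01  0.01] w -0.0 hub in tool [19.5 41. ] clicks by yaw 3.63 q6 -1.03
dial mod 3 clicks: 0.88 conc 0.87 n 8703
```

Click 4 is in. Backing off and lifting.

Emit:
send_rows --steps '[[[-0.4,0,0,0,0],[-0.3,0,0,0,0],[0,0,-1,0,0],[0,0,-2,0,0],[0,0,-3,0,0],[0,0,-3.5,0,0],[0,0,-3,0,0],[0,0,-1,0,0],[0,0,0,0,0]]]'

```text
clock: 10.28
position: [590.0, 87.1, 142.9]
ee_rot: [-0.459, 0.888, 0.001, 0.01]
contact_force: [0.2, -0.0, -0.6]
gripper_width: 0.0
```

```bash
python3 -c "
from h import *
st(); im=dial(); 
im,d=optics.get_image('scene')
cv2.imwrite('pics/s5.png',cv2.resize(cv2.convertScaleAbs(im[150:300,240:440],alpha=1.6,beta=15),(800,600),interpolation=cv2.INTER_CUBIC))
# lever targets
n=np.array([np.cos(Y0),np.sin(Y0)]); piv=np.array([491.5,-90])
print('ball start',piv-28.8*n,'end',piv+28.8*n)
"
```

```text
t 10.28 p [590.   87.1 142.9] xyaw -2.187 zax [ 0.017  0.011 -1.   ] F [ 0.2 -0.  -0.6] tq [-0.07 -0.03  0.01] w 0.0 hub in tool [22.6 39.7] clicks by yaw 3.61 q6 -1.03
dial mod 3 clicks: 1.03 conc 0.88 n 2900
ball start [463.9440983  -81.62669232] end [519.0559017  -98.37330768]
```

View pics/s5.png

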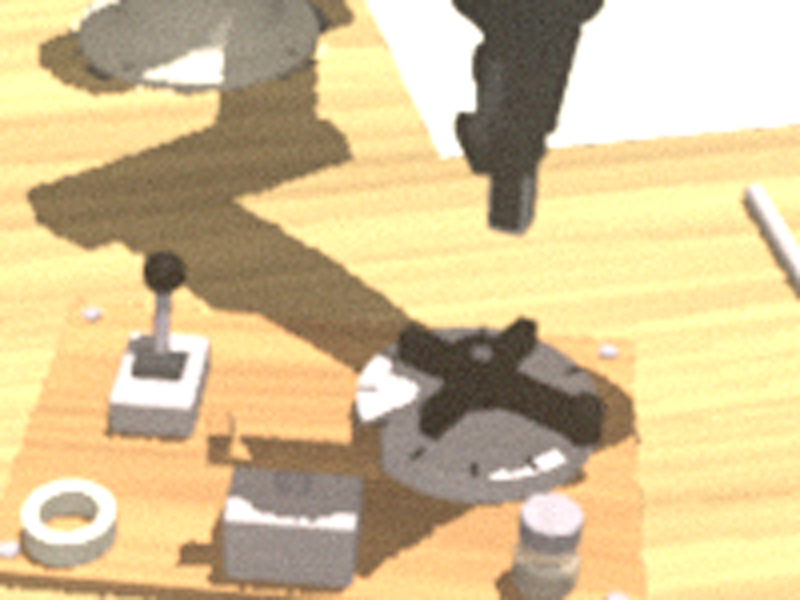

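The pointer now points to crop (590,415), consistent with click 4 (dial fit 1.03 mod 3). Turning the tool back for the lever push.

Emit:
send_rows --steps '[[[0,0,0,-0.12,0],[0,0,0,-0.12,0],[0,0,0,-0.12,0],[0,0,0,-0.12,0],[0,0,0,-0.12,0],[0,0,0,-0.12,0],[0,0,0,-0.12,0],[0,0,0,-0.12,0],[0,0,0,-0.12,0],[0,0,0,-0.12,0]]]'

```text
clock: 11.22
position: [576.4, 83.5, 120.5]
ee_rot: [0.891, -0.453, -0.01, 0.006]
contact_force: [0.5, 0.1, -0.1]
gripper_width: -0.1
```

Emit:
send_rows --steps '[[[0,0,0,-0.12,0],[0,0,0,-0.12,0],[0,0,0,-0.12,0],[0,0,0,-0.12,0],[0,0,0,-0.1,0],[0,0,0,0,0]]]'

```text
clock: 11.72
position: [568.1, 81.1, 107.3]
ee_rot: [0.986, -0.166, -0.023, 0.008]
contact_force: [0.2, 0.3, 0.6]
gripper_width: -0.1
```

```bash
python3 -c "
from h import *
st(427,-70,120,-.295)
K,C=ext('scene')
for k in(3,4,5):
  t=Y0+np.pi-k*.5236; print(k,(proj(K,C,np.append(HUB+70*np.array([np.cos(t),np.sin(t)]),62))-[240,150])*4)
"
```

```text
t 11.72 p [568.1  81.1 107.3] xyaw -0.333 zax [-0.049 -0.009 -0.999] F [0.2 0.3 0.6] tq [ 0.02 -0.11 -0.03] w -0.1 hub in tool [-25.6  -2.1] clicks by yaw 0.07 q6 0.83
go cm [-8.43 18.91 -0.45] turn -0.038
3 [603.57311095 360.26401267]
4 [588.26223315 396.99162247]
5 [542.33231258 422.6521648 ]
```

Emit:
send_rows --steps '[[[-1.2,2.7,-0.6,0,0],[-1.2,2.7,-0.6,0,0],[-1.2,2.7,0,-0.02,0],[-1.2,2.7,0,-0.02,0],[-1.2,2.7,0,0,0],[-1.2,2.7,0,0,0],[-1.2,2.7,0,0,0],[0,0,0,0,0]]]'

```text
clock: 12.38
position: [416.2, -77.5, 117.5]
ee_rot: [0.987, -0.154, -0.035, 0.013]
contact_force: [-0.4, -0.0, 0.5]
gripper_width: -0.2
```

```bash
python3 -c "
from h import *
st(427,-70,43,-.295)
s=arm.read_state();M=R.from_quat(s['ee_rot']).as_matrix()
b=np.array([465,-82,87]);print('ball in tool',M.T@(b-s['position']))
im,d=optics.get_image('wrist'); cv2.imwrite('pics/w6.png',im)"
```

```text
t 12.38 p [416.2 -77.5 117.5] xyaw -0.311 zax [-0.074 -0.014 -0.997] F [-0.4 -0.   0.5] tq [ 0.06 -0.12  0.02] w -0.2 hub in tool [  70.2 -199.9] clicks by yaw 0.03 q6 1.06
go cm [ 1.29 -1.31  7.34] turn -0.016
ball in tool [ 49.73875531 -11.63553482  26.85860297]
```

View pics/w6.png

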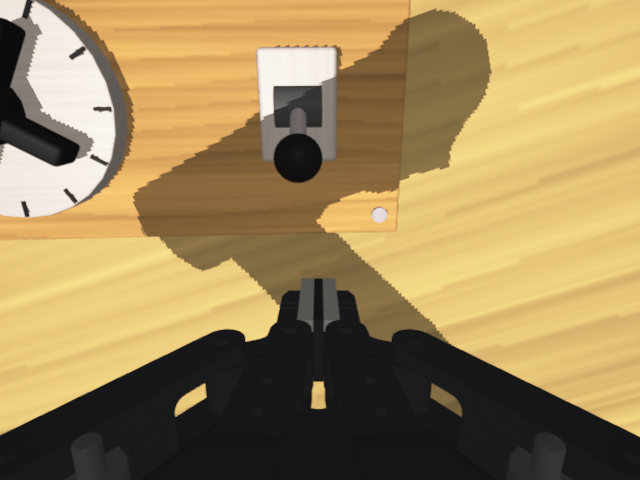

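The ball shows at (298,158), about 50 mm ahead and 12 mm to the side, as computed. Lining up and descending.

Emit:
send_rows --steps '[[[0,-0.6,1,0,0],[0,-0.5,1.5,0,0],[0,0,1.5,0,0],[0,0,1.3,0,0],[0,0,1,0,0],[0,0,0.8,0,0],[0,0,0,0,0]]]'

```text
clock: 13.02
position: [418.9, -64.8, 40.6]
ee_rot: [0.986, -0.16, -0.035, 0.014]
contact_force: [-0.5, 0.0, -0.2]
gripper_width: -0.1
```

```bash
cat >> h.py <<'E'
def ball(x=465,y=-82,z=87):
    st(); s=arm.read_state();M=R.from_quat(s['ee_rot']).as_matrix()
    tip=s['position']-41*M[:,2]; n=np.array([np.cos(Y0),np.sin(Y0)]); a=np.array([-n[1],n[0]]); r=tip[:2]-np.array([491.5,-90])
    print('tip',tip.round(1),'rel pivot x,y (jig)',(r@n).round(1),(r@a).round(1),'jig x in tool',(M.T@np.append(n,0)).round(3))
E
python3 -c "
from h import *
ball()"
```

```text
t 13.02 p [418.9 -64.8  40.6] xyaw -0.323 zax [-0.073 -0.016 -0.997] F [-0.5  0.  -0.2] tq [ 0.05 -0.07 -0.02] w -0.1 hub in tool [  69.4 -187.8] clicks by yaw 0.05 q6 1.02
tip [421.9 -64.1  81.5] rel pivot x,y (jig) -74.1 4.5 jig x in tool [ 0.998 -0.026 -0.066]
```

Emit:
send_rows --steps '[[[0,0.45,-0.2,0.0,0],[0.7,0,-0.05,-0.02,0],[0.7,0,-0.05,0,0],[0.5,0,-0.04,0,0],[0.5,0,-0.04,0,0],[0.5,0,-0.04,0,0],[0.5,0,-0.04,0,0],[0.5,0,-0.04,0,0]]]'

```text
clock: 13.68
position: [456.2, -81.2, 43.9]
ee_rot: [0.988, -0.152, -0.038, 0.014]
contact_force: [-0.9, -0.1, 1.0]
gripper_width: -0.2
```

```bash
python3 -c "
from h import *
ball()"
```

```text
t 13.68 p [456.2 -81.2  43.9] xyaw -0.306 zax [-0.079 -0.017 -0.997] F [-0.9 -0.1  1. ] tq [ 0.13  0.32 -0.06] w -0.2 hub in tool [  32.  -191.1] clicks by yaw 0.02 q6 1.09
tip [459.5 -80.6  84.7] rel pivot x,y (jig) -33.4 -0.3 jig x in tool [ 0.997 -0.008 -0.071]
```

Contact with about 1 N; the ball is moving. Continuing.

Emit:
send_rows --steps '[[[0.5,0,-0.04,0,0],[0.5,0,-0.04,0,0],[0.5,0,-0.04,0,0],[0.5,0,-0.04,0,0],[0.5,0,-0.04,0,0],[0.5,0,-0.04,0,0]]]'

```text
clock: 14.18
position: [488.1, -91.3, 43.9]
ee_rot: [0.988, -0.152, -0.038, 0.014]
contact_force: [-1.5, 1.3, -1.3]
gripper_width: 0.2
```

```bash
python3 -c "
from h import *
ball()"
```

```text
t 14.18 p [488.1 -91.3  43.9] xyaw -0.307 zax [-0.079 -0.016 -0.997] F [-1.5  1.3 -1.3] tq [ 0.16  0.18 -0.01] w 0.2 hub in tool [  -1.5 -191.1] clicks by yaw 0.02 q6 1.11
tip [491.3 -90.6  84.8] rel pivot x,y (jig) 0.0 -0.6 jig x in tool [ 0.997 -0.009 -0.071]
```

Emit:
send_rows --steps '[[[0.3,0,-0.02,0,0],[0.3,0,-0.02,0,0]]]'

```text
clock: 14.35
position: [492.7, -93.2, 43.1]
ee_rot: [0.987, -0.153, -0.04, 0.014]
contact_force: [-8.9, 8.2, 6.7]
gripper_width: 0.2
```

```bash
python3 -c "
from h import *
ball()"
```

```text
t 14.35 p [492.7 -93.2  43.1] xyaw -0.308 zax [-0.084 -0.016 -0.996] F [-8.9  8.2  6.7] tq [ 1.9   2.65 -0.18] w 0.2 hub in tool [  -6.7 -191.5] clicks by yaw 0.03 q6 1.12
tip [496.2 -92.5  84. ] rel pivot x,y (jig) 5.2 -1.0 jig x in tool [ 0.997 -0.01  -0.076]
```

The force rose to about 14 N at tip x = +5, which is the expected end stop. Backing off and lifting clear.

Emit:
send_rows --steps '[[[-0.6,0,0,0,0],[-1.2,0,0,0,0],[-1.5,0,0,0,0],[-2,0,-1,0,0],[-2,0,-3,0,0],[-1,0,-3.5,0,0],[-1,0,-3.5,0,0],[0,0,-2,0,0],[0,0,0,0,0],[0,0,0,0,0]]]'

```text
clock: 15.18
position: [415.4, -61.8, 186.0]
ee_rot: [0.988, -0.152, -0.032, 0.013]
contact_force: [0.0, 0.7, -0.3]
gripper_width: -0.1
```

```bash
python3 -c "
from h import *
ball(); im,d=optics.get_image('scene')
cv2.imwrite('pics/s7.png',cv2.resize(cv2.convertScaleAbs(im[150:300,240:440],alpha=1.6,beta=15),(800,600),interpolation=cv2.INTER_CUBIC))
K,C=ext('scene'); n=np.array([np.cos(Y0),np.sin(Y0)])
for k in(-28.8,20,28.8): print(k,(proj(K,C,np.append(np.array([491.5,-90])+k*n,87))-[240,150])*4)
"
```

```text
t 15.18 p [415.4 -61.8 186. ] xyaw -0.306 zax [-0.068 -0.016 -0.998] F [ 0.   0.7 -0.3] tq [ 0.02 -0.08  0.01] w -0.1 hub in tool [  76.8 -184.8] clicks by yaw 0.02 q6 1.02
tip [418.2 -61.2 226.9] rel pivot x,y (jig) -78.5 6.3 jig x in tool [ 0.998 -0.008 -0.061]
-28.8 [166.9838362  269.00373776]
20 [152.58862928 317.50425255]
28.8 [149.87649348 326.64201508]
```

View pics/s7.png

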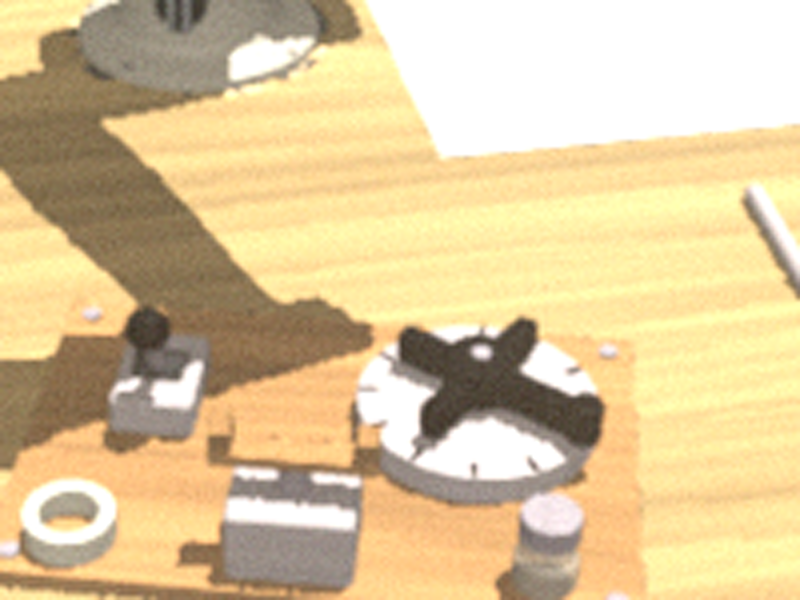

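The ball is at (148,328) against a predicted locked position of (150,327). The pointer is unchanged at click 4, the jar and tape haven't moved, and the gripper is clear.

```bash
python3 -c "
from h import *
print(job.job_done())"
```

```text
the job is handed in; nothing more can be done
None
```

I turned the star wheel clockwise by four clicks with the shut fingertips. I then pushed the lock lever to its far end, lifted clear and handed the job in at about 15 s.

**What the last checks showed**
- **Wheel:** after each click the push force rose to about 3–4 N and then fell to zero. After I lifted off, the arm-angle fit read 1.03 clicks modulo 3. In the scene picture the pointer end was within about 13 enlarged-crop pixels (roughly 3 camera pixels) of the predicted click-4 position. It was well away from clicks 3 and 5, and unchanged after the lever push.
- **Lever:** the force rose to about 14 N at the expected end stop. After release the ball sat within 2 crop pixels of its predicted locked position.
- **Clearance:** the jar and tape near the wheel and lever had not moved. The wrist force was near zero at the end, with the fingertips well above everything.

**What disagreed**
- **Fingertip length:** the fingertips end about 41 mm short of the reported TCP. The first sweep therefore passed over the arm without touching it. I measured this with the wrist depth and corrected the height.
- **Angle fit:** it read about 0.1–0.2 of a click low while the finger was near the wheel. I did not rely on it alone.
- **Tool tilt:** the tool ended tilted by about 4 degrees, which I allowed for in the lever push.

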